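Turn the pump flywheel just past its stiff spot

ROBOT

A 6-joint arm with a two-finger parallel gripper is mounted at the origin on the work surface. World frame = base frame: x ahead of the robot, y to its left, z up, the work surface at z = 0. Lengths are in mm, angles in rad, forces in N, time in s.
With the tool pointing down it reaches from about 275 to 750 mm from the base axis. Payload 10.2 kg.
Tool frame: the origin (TCP) lies between the finger pads; the fingertips stand 19 mm ahead of it and the grasp point (between the pads) is the TCP (manip.tips_ahead is the distance from the TCP to the fingertips, in mm); z points along the fingers, y is the direction in which the jaws open and shut (so a half turn about z gives the same grasp; the last joint's range is limited). The gripper opens to 85 mm and grips with 20 to 120 N. Pads are 22 mm wide; open, the fingers measure 114 mm over their backs; the gripper's body (76 mm by 85 mm) begins 54 mm behind the grasp point. The pads swing forward as they close: fully open they stand 13 mm farther back than shut.
Start: joints at [-1.44, 0.313, 1.498, -0, 1.331, -0.223], TCP at [181.882, -492.494, 250.294] pointing down, gripper open.
Joint ranges: [-2.94, 2.94], [-0.97, 2.17], [0.19, 2.56], [-1.23, 4.37], [0.02, 3.11], [-2.88, 2.88]. Speed limits (rad/s): [2.39, 2.39, 3.01, 3.14, 3.14, 3.14].

INTERFACE

Orientations are given as a unit quaternion [x, y, z, w].
In Python, from station import manip gives the robot as it stands.
- The arm moves only by the tool send_rows, never from a script. Its argument "plan" is a list of rows, each a list of 7 numbers: the shift along the world's x, y, z in units of 50 mm (1.0 is 50 mm), then the turn, a rotation vector about the world's x, y, z in units of 5 degrees (1.0 is 5 degrees), then the closure, from 0 (fully open) to 1 (shut). A call has 1 to 20 rows; each row shifts and turns the pose as measured when the row begins; what a row does not reach is not made up. A row lasts 1/10 s, in which the tool goes at most 50 mm and 8.59 degrees, less where a joint would pass 70% of its speed; a pose out of reach is approached as far as the arm can. A call is refused whole if a number of a shift passes 1 or a number of a turn 1, either way. A call with a gripper value outside its range is refused whole. The fingers move at their own pace and stop on an object; "force" is the grip in N (left out, the last holds). Time passes only in rows, so rows that do not move let the fingers close. It gives the time, the measured TCP pose, the force and the opening at its end, in the units of the state.
- manip.read_state(): the state, without advancing time (a new reading comes with each control period).
- manip.get_image(name): name is "scene" or "top" or "wrist"; returns a dict with "color" (480x640x3 uint8, red, green, blue), "K" (3x3 intrinsics, pixels), "k1" (the pictures are not rectified: a ray, as slopes to the right and down, at radius r is drawn at 1 + k1 r^2 times it, then the intrinsics apply), "camera_from_world" (4x4, takes a point from world to camera coordinates); the wrist camera has in their place "mount" (4x4, takes a point from camera to tool coordinates, whose origin is the TCP and whose axes are the flange's). Camera axes: x right, y up, looking along -z (the intrinsics and any distortion apply to the point x, -y, -z); pixel columns grow to the right and rows downward; lengths in mm; the calibration is good to about 2 mm. A picture is of the moment at which its call begins: read the wrist's pose just before it. There is no depth.
- manip.close_job(): hands the job in, once; it reports no verdict.
The state is a dict: "time_s": time; "qpos": joint angles; "qd": joint speeds; "effort": joint torques, N m; "tcp_pos": TCP position; "orientation": TCP orientation; "force": force on the tool from outside, world axes, zero at the start; "moment": the same for the moment, N m; "opening": opening from 0.0 (shut) to 1.0 (fully open).
Only numpy, scipy, OpenCV 4.12 (cv2) and the standard library are available. Lean on these libraries where they do the work, as an engineer would, in place of code of your own. Each camera call takes 0.05 s, during which the arm holds its last target.

TASK

Take the black crank knob and turn the pump's flywheel clockwise (seen from above) by hand: it turns easily, then stiffens, peaks and gives way, and the red tell-tale comes out. Stop just past that peak, let go, and leave the wheel at rest there with the tell-tale still fully out; if you go on too far, it drops back in and you have to bring the wheel round again. Leave the bin, bottle and tube rack where they stand.

Things in the scene. Friction and masses are not known exactly. Their poses are not given: they have to be found in the camera images.
- pump: bench air pump bolted down: white housing 180 x 150 mm, top at 95 mm, a finned cylinder on each side (out to 136 mm along its +-y). Origin: centre of its underside; +x points to the side where the red tell-tale comes out; turned up to 0.5 rad either way.
- flywheel: aluminium flywheel lying flat on the pump, 200 mm diameter, upright axis; underside 115 mm, rim top 137 mm above the worktop; a blue arrow shows the turning direction (clockwise from above). Origin on its axis at its underside; +x points to the crank knob. A light steady drag (2 to 3 N at the knob) holds it where left. Anticlockwise it meets a hard stop.
- wheel_axis (a point): point on the wheel's axis, 131 mm up. After 0.3 to 2.4 rad of clockwise turn (hidden) comes a stiff stretch of 0.8 rad: the push at the knob rises to about 8 to 11 N half-way and fades to the light drag. Let go within it and the wheel springs back. For the next 0.8 rad it is light and stays put with the tell-tale out: stop there. Beyond, the tell-tale drops in; all repeats each turn.
- knob (a point): middle of the black upright crank knob, a round cylinder, 26 mm diameter, 52 mm high, 80 mm from the wheel's axis. It stands from 140 to 192 mm above the worktop, on a steel boss of the same width; this point is on its axis at 170 mm. It spins freely on its pin, so the hand need not turn with the wheel.
- telltale (a joint): red round plunger, 22 mm diameter, in the grey block on the pump's +x side at 50 mm height; reads 0 when in (6 mm showing) and slides out through the stiff stretch to 0.021 to 0.024 m, fully out, at its end. It is an indicator driven by the wheel: do not pull it.
- telltale_end (a point): centre of the outer end face of the red tell-tale.
- sharps_bin: loose yellow round bin, 116 mm diameter, 112 mm high, to the left of the pump; origin at the centre of its base. Leave alone.
- reagent_bottle: loose amber bottle with red cap, 72 mm diameter, 150 mm high, left of the pump; origin at the centre of its base. Leave alone.
- tube_rack: loose blue rack of capped tubes, 200 x 70 mm, 104 mm high, right of the pump; origin at the centre of its base. Leave alone.

How it is judged:
By the outcome, as a careful person would: the job done as asked, in the order asked, and still so for the second after the job is handed in, with the robot touching nothing.
It also fails if it takes over 51 s, if anything falls off the work surface, if the arm or the gripper's body presses on something with over 40 N, if the wrist force passes 120 N, or if a joint passes its speed limit or range.

## Working session

There is one attempt and no reset: what is moved stays moved. The work goes in short steps, Python scripts to look and compute and a tool call to move; the robot and the scene stay as the last step left them, time stands still between calls to the robot, and variables do not carry over. Pictures are saved under pics/ and viewed, and the job is handed in when it is done.

Besides the shell and the picture viewer there is one more tool, called after "Emit:" as name(argument=value, ...) on one line, values as JSON. send_rows: Moves the arm, as the interface text tells. Its arguments: {"type":"object","properties":{"plan":{"type":"array","items":{"type":"array","items":{"type":"number"}}},"force":{"type":"number"}},"required":["plan"]}

```bash
mkdir -p pics
cat > h.py <<'E'
from station import manip
import cv2, numpy as np
def snap(n,f):
    d=manip.get_image(n); cv2.imwrite('pics/'+f,d['color'][:,:,::-1]); return d
E
python3 - <<'E'
from h import *
import pickle
for n in('scene','top'):
    d=snap(n,n+'1.png'); pickle.dump(d,open(n+'.pkl','wb')); print(n,d['K'],d['k1'],d['camera_from_world'])
s=manip.read_state();print(s)
E
```

```text
scene [[445.11099336   0.         314.22669662]
 [  0.         445.11099336 237.94288259]
 [  0.           0.           1.        ]] -0.07046205020896415 [[-4.45046051e-01  8.95354839e-01  1.65446095e-02  2.56154184e+02]
 [-6.18764000e-01 -3.20813981e-01  7.17084027e-01  2.50410440e+02]
 [ 6.47352396e-01  3.08898206e-01  6.96790337e-01 -1.56139752e+03]
 [ 0.00000000e+00  0.00000000e+00  0.00000000e+00  1.00000000e+00]]
top [[512.08329013   0.         313.46452589]
 [  0.         512.08329013 239.45819553]
 [  0.           0.           1.        ]] -0.008121493798297793 [[-2.48067237e-02 -9.99491780e-01 -2.00201783e-02  4.28420462e+01]
 [ 9.87672634e-01 -2.75996826e-02  1.54081232e-01 -5.66372591e+02]
 [-1.54555476e-01 -1.59511317e-02  9.87855337e-01 -1.17899102e+03]
 [ 0.00000000e+00  0.00000000e+00  0.00000000e+00  1.00000000e+00]]
{'time_s': 0.1, 'qpos': array([-1.44042660e+00,  3.13402860e-01,  1.49835774e+00, -3.22788173e-06,
        1.33100878e+00, -2.23405490e-01]), 'qd': array([-0.00037795, -0.00124959, -0.00289453,  0.00116054, -0.00110316,
        0.00138847]), 'effort': array([ 2.12225968e-03, -4.12898934e+01, -2.60142231e+01, -3.06762486e-04,
        2.98035593e-03,  1.41237720e-05]), 'tcp_pos': array([ 181.83921495, -492.28066293,  249.78905253]), 'orientation': array([ 9.84395899e-01,  1.75966951e-01,  2.57935998e-05, -5.87797500e-04]), 'force': array([0.58933758, 0.00142956, 0.06864506]), 'moment': array([-0.04565122,  0.01345847,  0.01998015]), 'opening': 0.9992433234040139}
```

View pics/scene1.png

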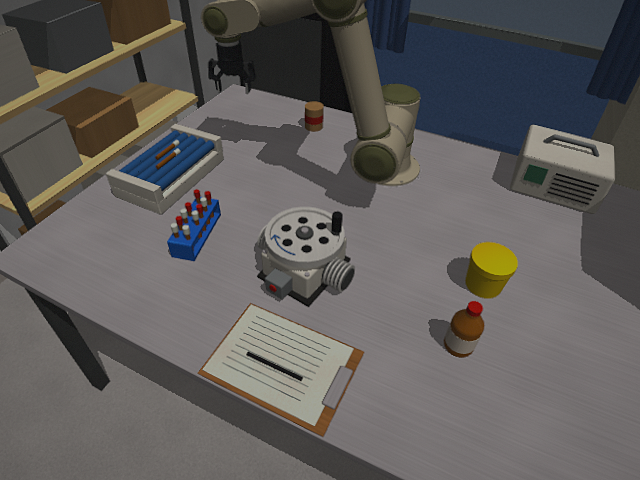

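View pics/top1.png

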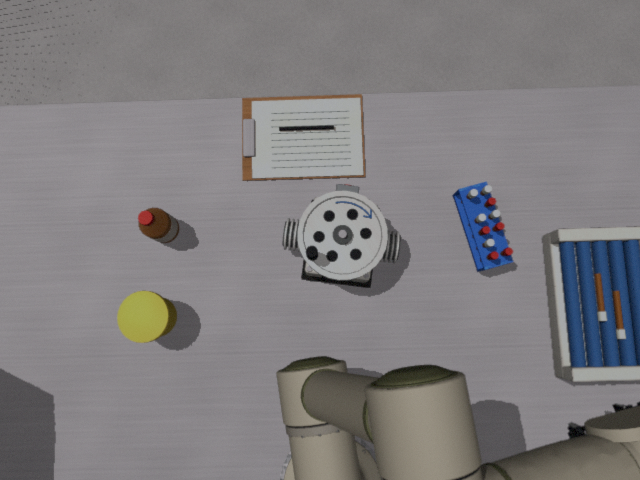

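The scene view shows the pump with the knob at about (337,222) and the tell-tale block at (275,286). In the top view the wheel centre is about (343,235) and the knob about (312,253). I'll zoom in to refine both.

```bash
cat >> h.py <<'E'
def crop(d,c,w,f,k=6):
    x,y=c; im=d['color'][y-w:y+w,x-w:x+w,::-1]; cv2.imwrite('pics/'+f,cv2.resize(im,None,fx=k,fy=k,interpolation=cv2.INTER_CUBIC))
def pix(d,z,u,v):
    x=(u-d['K'][0,2])/d['K'][0,0]; y=(v-d['K'][1,2])/d['K'][1,1]
    a,b=x,y
    for _ in range(20):
        s=1+d['k1']*(a*a+b*b); a,b=x/s,y/s
    T=d['camera_from_world']; r=T[:3,:3].T@np.array([a,-b,-1]); o=-T[:3,:3].T@T[:3,3]
    return o+r*(z-o[2])/r[2]
def proj(d,p):
    T=d['camera_from_world']; q=T[:3,:3]@np.array(p)+T[:3,3]; a,b=q[0]/-q[2],-q[1]/-q[2]
    s=1+d['k1']*(a*a+b*b); return np.array([d['K'][0,0]*a*s+d['K'][0,2],d['K'][1,1]*b*s+d['K'][1,2]])
E
python3 - <<'E'
from h import *
import pickle
t=pickle.load(open('top.pkl','rb'));s=pickle.load(open('scene.pkl','rb'))
crop(t,(343,235),60,'tc.png',6); crop(s,(306,250),60,'sc.png',6)
E
```

```text
(no output)
```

View pics/tc.png

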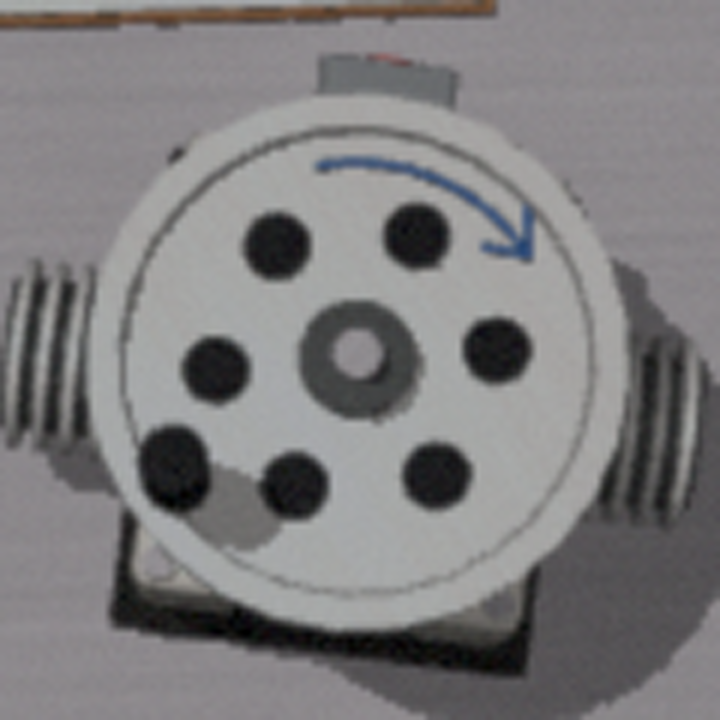

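View pics/sc.png

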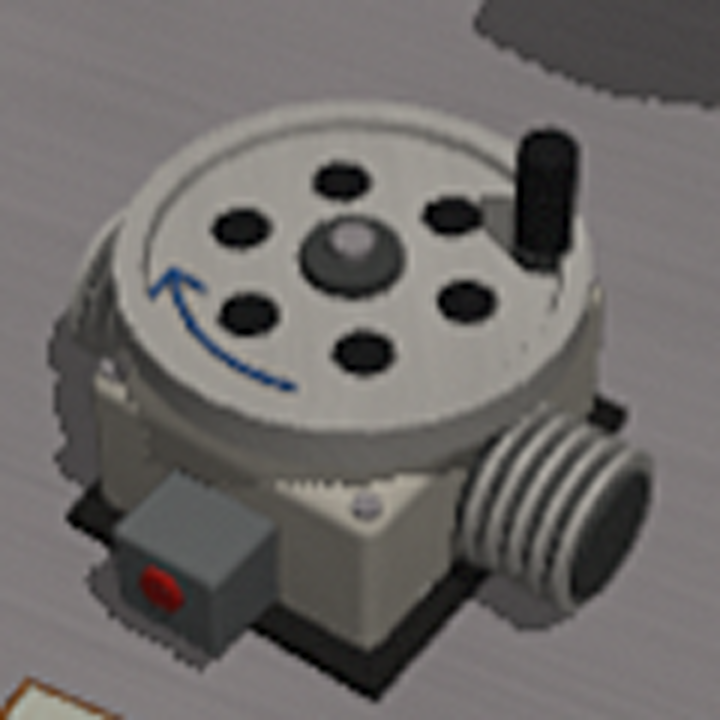

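```bash
python3 - <<'E'
from h import *
import pickle
from scipy.optimize import least_squares
t=pickle.load(open('top.pkl','rb'));s=pickle.load(open('scene.pkl','rb'))
ts=lambda x,y:(283+x/6-.4,175+y/6-.4); ss=lambda x,y:(246+x/6-.4,190+y/6-.4)
c=pix(t,137,*ts(359,363)); print('c top',c)
# scene: rim top ellipse extremes
c2=pix(s,137,*ss(353,265)); print('c scene',c2)
k1=pix(t,166,*ts(176,468)); k2=pix(s,166,*ss(546,200)); print(k1,k2)
def f(p):
    C=p[:2];th=p[2]; k=C+80*np.array([np.cos(th),np.sin(th)])
    return np.r_[proj(t,[*C,137])-ts(359,363),proj(t,[*k,166])-ts(176,468),proj(s,[*k,166])-ss(546,200),.5*(proj(s,[*C,137])-ss(353,265))]
r=least_squares(f,[*c[:2],2.5]);print(r.x,r.fun, 'knob',r.x[:2]+80*np.array([np.cos(r.x[2]),np.sin(r.x[2])]))
C=r.x
for n,d in(('t',t),('s',s)):
    im=d['color'][:,:,::-1].copy();im=cv2.resize(im,None,fx=4,fy=4)
    for z,R in((137,100),):
        for a in np.linspace(0,6.28,100):
            p=proj(d,[C[0]+R*np.cos(a),C[1]+R*np.sin(a),z])*4;cv2.circle(im,tuple(p.astype(int)),1,(0,0,255),-1)
    k=C[:2]+80*np.array([np.cos(C[2]),np.sin(C[2])])
    for z in(140,192):
        for a in np.linspace(0,6.28,50):
            p=proj(d,[k[0]+13*np.cos(a),k[1]+13*np.sin(a),z])*4;cv2.circle(im,tuple(p.astype(int)),1,(0,255,0),-1)
    u,v=(proj(d,[*C[:2],137])*4).astype(int); cv2.imwrite(f'pics/ov_{n}.png',im[v-260:v+260,u-260:u+260])
# red face
print('tell',pix(s,50,*ss(161,591)))
E
python3 -c "
import cv2,numpy as np
cv2.imwrite('pics/ov.png',cv2.resize(np.hstack([cv2.imread('pics/ov_t.png'),cv2.imread('pics/ov_s.png')]),(800,400)))"
```

```text
c top [560.74937126 -37.74076077 137.        ]
c scene [564.8472182  -35.16621795 137.        ]
[519.90667719  29.91342904 166.        ] [520.86831365  31.44709854 166.        ]
[561.28793805 -37.81444222   2.11386515] [ 0.02521559 -0.24169474 -0.35645971 -0.00885185 -0.13052597 -0.31949649
 -0.14344335 -0.60368053] knob [519.94668039  30.67570608]
tell [692.57049301 -57.88775323  50.        ]
```

View pics/ov.png

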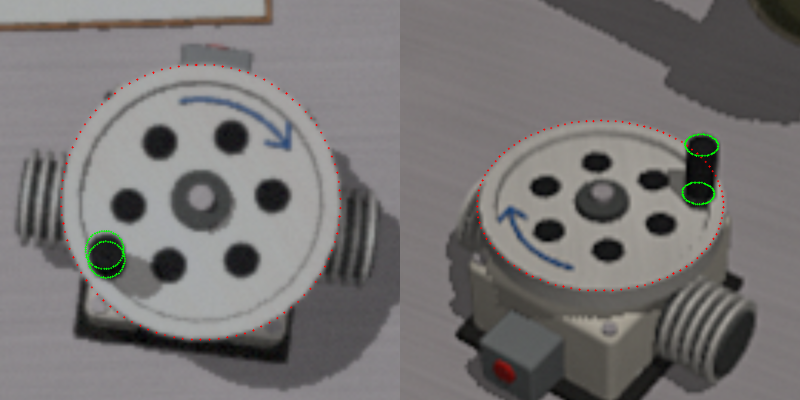

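Emit:
send_rows(plan=[[0.52,0.8,0,0,0,0,0.2],[0.52,0.8,0,0,0,0,0.2],[0.52,0.8,0,0,0,0,0.2],[0.52,0.8,0,0,0,0,0.2],[0.52,0.8,0,0,0,0,0.2],[0.52,0.8,0,0,0,0,0.2],[0.52,0.8,0,0,0,0,0.2],[0.52,0.8,0,0,0,0,0.2],[0.52,0.8,0,0,0,0,0.2],[0.52,0.8,0,0,0,0,0.2],[0.52,0.8,0,0,0,0,0.2],[0.52,0.8,0,0,0,0,0.2],[0,0,0,0,0,0,0.2]], force=60)

```text
time_s: 1.4
tcp_pos: [499.4, 10.1, 246.2]
orientation: [0.985, 0.174, -0.001, -0.003]
force: [0.2, -0.8, 0.4]
opening: 0.804
```

Emit:
send_rows(plan=[[0.41,0.41,0,0,0,0,0.2],[0,0,0,0,0,0,0.2]])

```text
time_s: 1.6
tcp_pos: [520.3, 32.1, 245.5]
orientation: [0.985, 0.175, -0.001, -0.003]
force: [0.1, -0.2, -0.2]
opening: 0.799
```

Run:
```python
from h import *
s=manip.read_state();print(s['tcp_pos'],s['orientation'],s['force'],s['qpos'])
d=snap('wrist','w1.png');print(d['mount'])
T=d['mount'];
from scipy.spatial.transform import Rotation as R
M=np.eye(4);M[:3,:3]=R.from_quat(s['orientation']).as_matrix();M[:3,3]=s['tcp_pos']
d['camera_from_world']=np.linalg.inv(M@T)
print(proj(d,[520,30.7,192]),proj(d,[561.3,-37.8,137]))
```

```text
[520.25812246  32.06739226 245.47377236] [ 0.9846051   0.17476462 -0.00138905 -0.00286411] [ 0.06736954 -0.16292527 -0.23161605] [-0.1655324   0.31011348  1.51431878  0.00461071  1.32169769  1.0527819 ]
[[ 1.11575513e-03  9.51616707e-01  3.07285533e-01  7.86449203e+01]
 [ 9.99999151e-01 -8.55008933e-04 -9.83168320e-04 -4.27182444e-01]
 [-6.72867523e-04  3.07286369e-01 -9.51616853e-01 -1.23707508e+02]
 [ 0.00000000e+00  0.00000000e+00  0.00000000e+00  1.00000000e+00]]
[321.66918717 284.13771562] [440.49843159 229.03010564]
```

View pics/w1.png

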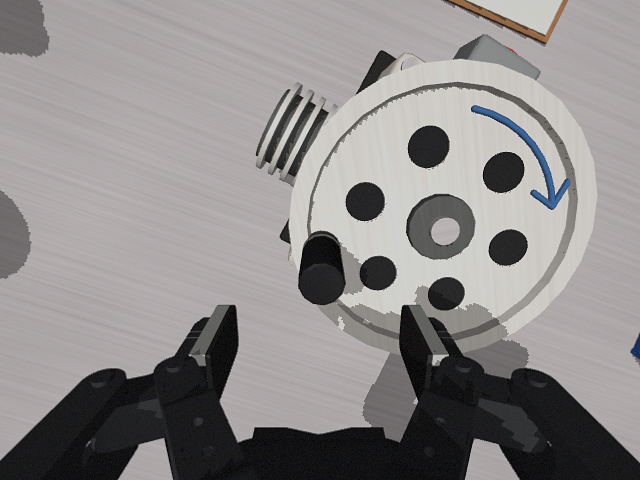

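The wrist view puts the knob top at (321,284), which matches the prediction of (322,284). I'll descend and grip.

Emit:
send_rows(plan=[[0,-0.03,-0.45,0,0,0,0.2],[0,0,-0.45,0,0,0,0.2],[0,0,-0.4,0,0,0,0.2],[0,0,-0.1,0,0,0,0.2]], force=60)

```text
time_s: 2.05
tcp_pos: [517.5, 25.8, 173.9]
orientation: [0.985, 0.173, -0.002, -0.002]
force: [-0.3, 0.1, 0.5]
opening: 0.801
```

Emit:
send_rows(plan=[[0,0,0,0,0,0,1],[0,0,0,0,0,0,1],[0,0,0,0,0,0,1],[0,0,0,0,0,0,1],[0,0,0,0,0,0,1],[0,0,0,0,0,0,1]])

```text
time_s: 2.65
tcp_pos: [515.4, 27.5, 176.0]
orientation: [0.985, 0.172, -0.003, -0.005]
force: [1.0, 0.8, -7.1]
opening: 0.293
```

```bash
cat > nx.py <<'E'
from h import *
import sys
C=np.array([561.3,-37.8]);off=np.array([-4.6,-3.2])
s=manip.read_state();p=s['tcp_pos'];k=p[:2]-off-C
th=np.arctan2(k[1],k[0]);F=s['force'];tg=np.array([np.sin(th),-np.cos(th)])
print('t',s['time_s'],'th',round(th,3),'turned',round(2.114-th,3),'r',np.linalg.norm(k).round(1),'z',p[2].round(1),'Ftan',(F[:2]@tg).round(1),'Frad',(F[:2]@[np.cos(th),np.sin(th)]).round(1),'Fz',F[2].round(1),'op',s['opening'].round(3))
n=int(sys.argv[1]);dt=float(sys.argv[2]);q=p[:2]
rows=[]
for i in range(n):
    a=th-dt*(i+1);w=C+off+80*np.array([np.cos(a),np.sin(a)]);d=(w-q)/50;q=w
    rows.append([round(float(d[0]),2),round(float(d[1]),2)])
print(rows)
d=manip.get_image('scene') if len(sys.argv)>3 else None
if d is not None: cv2.imwrite('pics/'+sys.argv[3],cv2.resize(d['color'][190:310,246:366,::-1],None,fx=5,fy=5,interpolation=cv2.INTER_CUBIC))
E
python3 nx.py 6 0.08 g1.png
```

```text
Traceback (most recent call last):
  File "nx.py", line 6, in <module>
    print('t',s['time_s'],'th',round(th,3),'turned',round(2.114-th,3),'r',np.linalg.norm(k).round(1),'z',p[2].round(1),'Ftan',(F[:2]@tg).round(1),'Frad',(F[:2]@[np.cos(th),np.sin(th)]).round(1),'Fz',F[2].round(1),'op',s['opening'].round(3))
                                                                                                                                                                                                                          ^^^^^^^^^^^^^^^^^^
AttributeError: 'float' object has no attribute 'round'
```

```bash
sed -i "s/s\['opening'\].round(3)/round(s['opening'],3)/" nx.py; python3 nx.py 6 0.08 g1.png
```

```text
t 2.65 th 2.113 turned 0.001 r 79.9 z 176.0 Ftan 1.3 Frad 0.2 Fz -7.1 op 0.293
[[0.11, 0.06], [0.12, 0.05], [0.12, 0.04], [0.12, 0.03], [0.13, 0.02], [0.13, 0.01]]
```

View pics/g1.png

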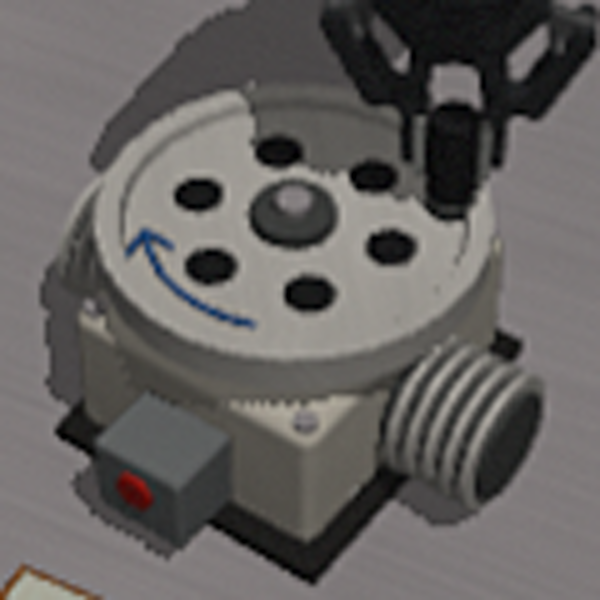

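The knob is held between the fingers at about (450,160), and the red tell-tale is in at (135,490). I'll start turning.

Emit:
send_rows(plan=[[0.11,0.06,-0.02,0,0,0,1],[0.12,0.05,0,0,0,0,1],[0.12,0.04,0,0,0,0,1]])

```text
time_s: 3.0
tcp_pos: [531.6, 36.3, 176.1]
orientation: [0.985, 0.172, -0.005, -0.007]
force: [-4.2, 2.9, -4.2]
opening: 0.288
```

```bash
python3 nx.py 6 0.1
```

```text
t 3.0 th 1.885 turned 0.229 r 81.3 z 176.1 Ftan -3.1 Frad 4.1 Fz -4.2 op 0.288
[[0.16, 0.02], [0.16, 0.03], [0.16, 0.01], [0.16, -0.01], [0.16, -0.02], [0.16, -0.04]]
```

Emit:
send_rows(plan=[[0.16,0.03,-0.02,0,0,0,1],[0.16,0.02,0,0,0,0,1],[0.16,0.01,0,0,0,0,1],[0.16,-0.01,0,0,0,0,1]])

```text
time_s: 3.4
tcp_pos: [563.1, 42.3, 176.0]
orientation: [0.985, 0.173, -0.007, -0.01]
force: [-3.0, 4.0, -3.7]
opening: 0.293
```

```bash
python3 nx.py 6 0.1 g2.png
```

```text
t 3.4 th 1.494 turned 0.62 r 83.6 z 176.0 Ftan -3.3 Frad 3.8 Fz -3.7 op 0.293
[[0.15, -0.09], [0.16, -0.04], [0.15, -0.05], [0.15, -0.07], [0.14, -0.08], [0.13, -0.09]]
```

View pics/g2.png

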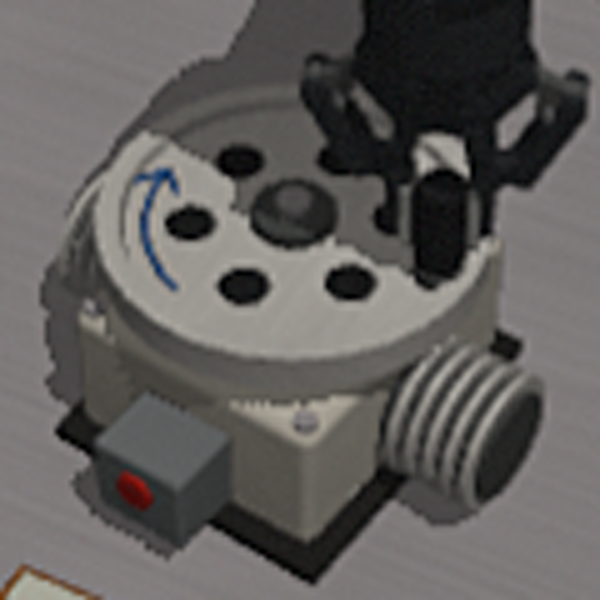

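Emit:
send_rows(plan=[[0.15,-0.06,-0.02,-0.1,-0.1,0,1],[0.16,-0.04,0,-0.1,-0.1,0,1],[0.15,-0.05,0,0,0,0,1],[0.15,-0.07,0,0,0,0,1]])

```text
time_s: 3.85
tcp_pos: [595.2, 35.5, 175.9]
orientation: [0.985, 0.174, -0.0, -0.004]
force: [-11.4, 8.0, 1.4]
opening: 0.286
```

```bash
python3 nx.py 6 0.1 g3.png
```

```text
t 3.85 th 1.105 turned 1.009 r 85.7 z 175.9 Ftan -13.8 Frad 2.0 Fz 1.4 op 0.286
[[0.09, -0.18], [0.13, -0.09], [0.12, -0.1], [0.11, -0.12], [0.1, -0.13], [0.08, -0.14]]
```

View pics/g3.png

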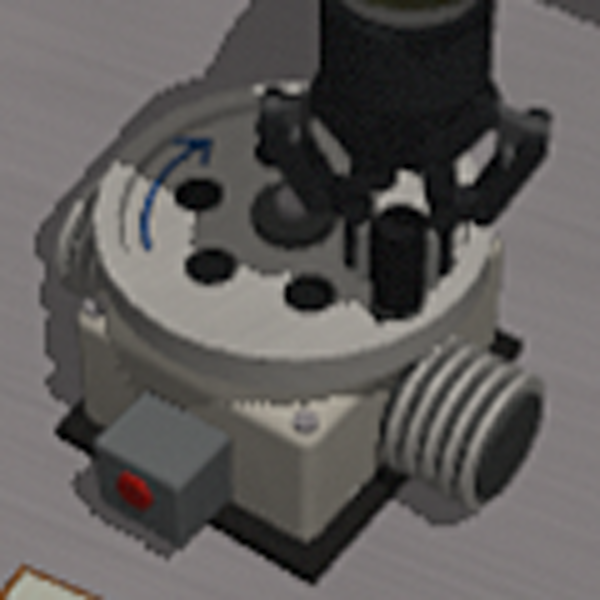

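```bash
cat > kn.py <<'E'
from h import *
import pickle,sys
s=pickle.load(open('scene.pkl','rb'));x,y=map(float,sys.argv[1:3])
k=pix(s,166,246+x/5-.4,190+y/5-.4)[:2]; c=k-[561.3,-37.8]; th=np.arctan2(c[1],c[0])
print('knob',k,'r',np.hypot(*c),'th',th,'turned',2.114-th,'tcp-knob',manip.read_state()['tcp_pos'][:2]-k)
E
python3 kn.py 399 262; python3 kn.py 439 224;python3 kn.py 452 157
```

```text
knob [594.0923529  35.5840942] r 80.37763177607715 th 1.1505574137843504 turned 0.9634425862156495 tcp-knob [ 1.98548062 -0.53067337]
knob [561.7839745   41.52858214] r 79.33005846133682 th 1.5646955181799655 turned 0.5493044818200343 tcp-knob [34.29385902 -6.47516131]
knob [515.05180607  27.1797555 ] r 79.75753297364808 th 2.1893530272775266 turned -0.07535302727752669 tcp-knob [81.02602745  7.87366533]
```

The camera shows the knob is centred on the TCP, because the wheel moved slightly during the grip. I'll set the offset to zero.

```bash
sed -i 's/off=np.array(\[-4.6,-3.2\])/off=np.zeros(2)/' nx.py; python3 nx.py 6 0.1
```

```text
t 3.9 th 1.125 turned 0.989 r 80.7 z 176.0 Ftan -5.7 Frad 4.1 Fz -1.9 op 0.287
[[0.13, -0.09], [0.13, -0.09], [0.12, -0.1], [0.11, -0.11], [0.1, -0.12], [0.09, -0.13]]
```

Emit:
send_rows(plan=[[0.13,-0.09,0,0,0,0,1],[0.13,-0.09,0,0,0,0,1],[0.12,-0.1,0,0,0,0,1]])

```text
time_s: 4.2
tcp_pos: [613.3, 24.3, 176.0]
orientation: [0.985, 0.174, -0.005, -0.009]
force: [-9.1, 7.1, 1.4]
opening: 0.288
```

```bash
python3 nx.py 6 0.1 g4.png;python3 nx.py 6 0.1
```

```text
t 4.2 th 0.874 turned 1.24 r 80.9 z 176.0 Ftan -11.6 Frad -0.4 Fz 1.4 op 0.288
[[0.11, -0.12], [0.11, -0.12], [0.09, -0.13], [0.08, -0.14], [0.07, -0.15], [0.05, -0.15]]
t 4.25 th 0.857 turned 1.257 r 80.9 z 176.0 Ftan -8.5 Frad 1.9 Fz -2.0 op 0.282
[[0.1, -0.12], [0.1, -0.12], [0.09, -0.13], [0.08, -0.14], [0.06, -0.15], [0.05, -0.15]]
```

View pics/g4.png

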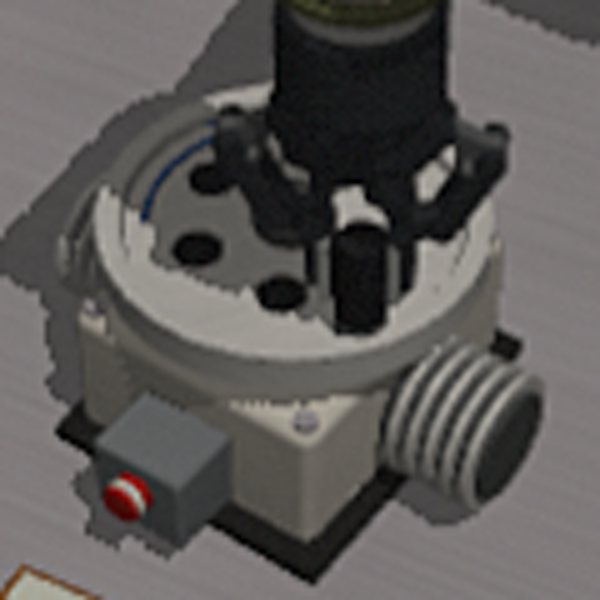

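Run:
```python
from h import *
import pickle
s=pickle.load(open('scene.pkl','rb'))
for L in(0,5,10,15,22): print(L,(proj(s,[692.6+L*.988,-57.9-L*.15,50])-[245.6,189.6])*5)
```

```text
0 [134.11500584 492.53241876]
5 [127.73178591 498.91580344]
10 [121.31545502 505.33220054]
15 [114.86580161 511.78181997]
22 [105.77989984 520.86750266]
```

Emit:
send_rows(plan=[[0.1,-0.12,0,0,-0.1,0,1],[0.1,-0.12,0,-0.1,-0.1,0,1],[0.09,-0.13,0,0,0,0,1]])

```text
time_s: 4.55
tcp_pos: [627.4, 8.8, 176.0]
orientation: [0.985, 0.175, 0.001, -0.008]
force: [-6.3, 7.9, -1.3]
opening: 0.286
```

```bash
python3 nx.py 6 0.1 g5.png;python3 nx.py 6 0.1
```

```text
t 4.55 th 0.614 turned 1.5 r 80.9 z 176.0 Ftan -10.0 Frad -0.6 Fz -1.3 op 0.286
[[0.07, -0.15], [0.07, -0.14], [0.06, -0.15], [0.04, -0.15], [0.03, -0.16], [0.01, -0.16]]
t 4.6 th 0.595 turned 1.519 r 80.9 z 176.0 Ftan -5.3 Frad 1.7 Fz -2.1 op 0.285
[[0.07, -0.15], [0.07, -0.14], [0.05, -0.15], [0.04, -0.16], [0.02, -0.16], [0.01, -0.16]]
```

View pics/g5.png

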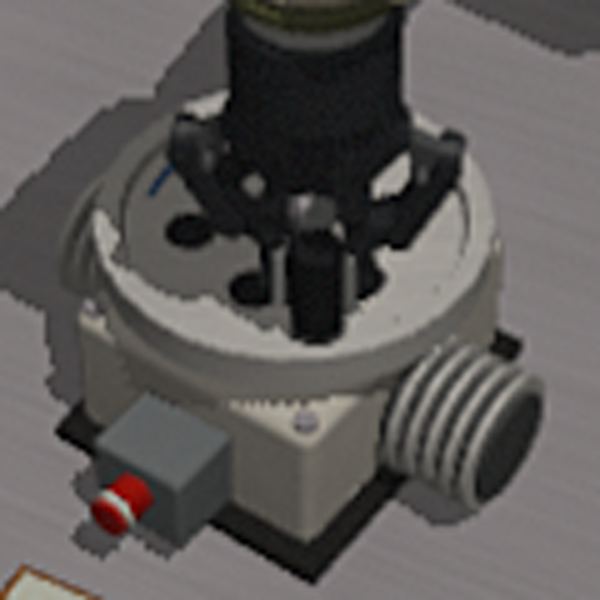

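The tell-tale end is at about (112,513), roughly 16 mm out, so the stiff stretch should end near 1.78 rad. I'll aim for about 2.05 rad in small steps.

Emit:
send_rows(plan=[[0.06,-0.14,0,-0.1,0,0,1],[0.06,-0.14,0,0,0,0,1],[0.05,-0.15,0,0,0,0,1]])

```text
time_s: 4.9
tcp_pos: [637.8, -11.4, 176.0]
orientation: [0.984, 0.176, 0.001, -0.007]
force: [-2.9, 4.2, -3.0]
opening: 0.29
```

```bash
python3 nx.py 6 0.1 g6.png;python3 nx.py 6 0.1
```

```text
t 4.9 th 0.333 turned 1.781 r 81.0 z 176.0 Ftan -4.9 Frad -1.3 Fz -3.0 op 0.29
[[0.03, -0.16], [0.03, -0.16], [0.01, -0.16], [-0.0, -0.16], [-0.02, -0.16], [-0.03, -0.16]]
t 4.95 th 0.312 turned 1.802 r 80.9 z 176.0 Ftan -1.7 Frad 0.7 Fz -3.1 op 0.287
[[0.02, -0.16], [0.03, -0.16], [0.01, -0.16], [-0.01, -0.16], [-0.02, -0.16], [-0.04, -0.16]]
```

View pics/g6.png

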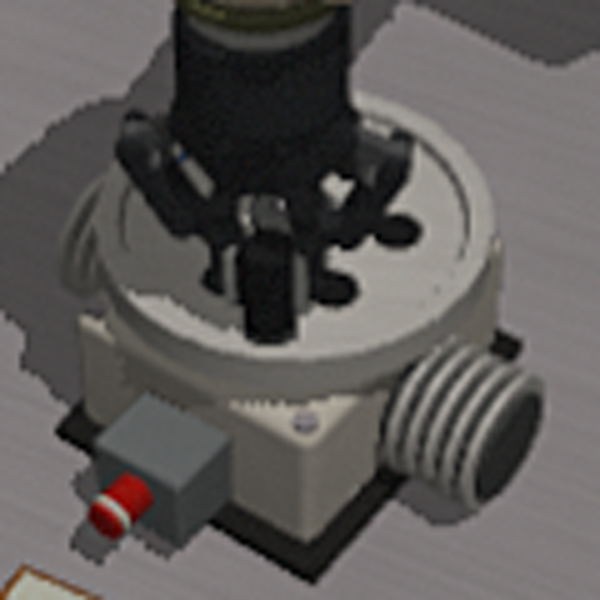

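The tell-tale end is at (107,517), about 21 mm out, and the push has faded to the light drag. I'll go about 0.25 rad further to get safely into the hold range.

Emit:
send_rows(plan=[[0.03,-0.15,0,0,0,0,1],[0.02,-0.15,0,0,0,0,1],[0,-0.04,0,0,0,0,1],[0,0,0,0,0,0,1]])

```text
time_s: 5.35
tcp_pos: [641.9, -31.0, 176.0]
orientation: [0.985, 0.175, 0.002, -0.006]
force: [-1.1, 2.0, -3.1]
opening: 0.286
```

```bash
python3 nx.py 6 0.1 g7.png;python3 nx.py 6 0.1
```

```text
t 5.35 th 0.084 turned 2.03 r 80.9 z 176.0 Ftan -2.1 Frad -1.0 Fz -3.1 op 0.286
[[-0.01, -0.16], [-0.01, -0.16], [-0.03, -0.16], [-0.04, -0.15], [-0.06, -0.15], [-0.07, -0.14]]
t 5.4 th 0.084 turned 2.03 r 80.9 z 176.0 Ftan -1.0 Frad -0.2 Fz -3.2 op 0.289
[[-0.01, -0.16], [-0.01, -0.16], [-0.03, -0.16], [-0.04, -0.15], [-0.06, -0.15], [-0.07, -0.14]]
```

View pics/g7.png

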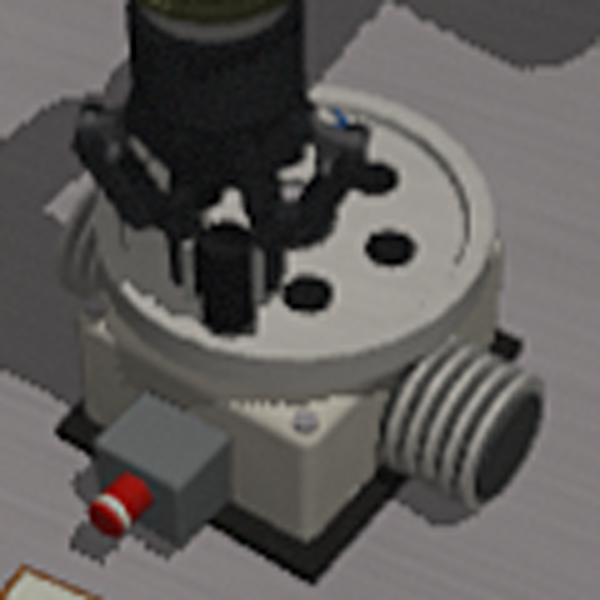

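The tell-tale hasn't moved since the last view (end at 107,517), and there is only light drag. I'll release and lift.

Emit:
send_rows(plan=[[0,0,0,0,0,0,0.3],[0,0,0,0,0,0,0.3],[0,0,0,0,0,0,0.3],[0,0,0,0,0,0,0.3]])

```text
time_s: 5.8
tcp_pos: [642.8, -31.3, 178.0]
orientation: [0.985, 0.175, 0.004, -0.005]
force: [-0.7, 0.2, 0.0]
opening: 0.701
```

```bash
python3 nx.py 1 0.1 g8.png
```

```text
t 5.8 th 0.079 turned 2.035 r 81.8 z 178.0 Ftan -0.2 Frad -0.7 Fz 0.0 op 0.701
[[-0.03, -0.16]]
```

View pics/g8.png

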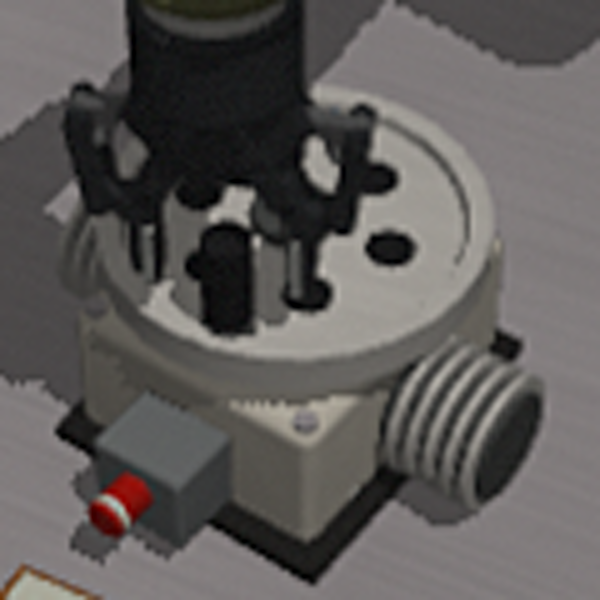

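The fingers are clear on both sides of the knob (at 228,275) and the wheel has stayed put. I'll lift straight up.

Emit:
send_rows(plan=[[0,0,0.5,0,0,0,0.3],[0,0,0.8,0,0,0,0.3],[0,0,0.8,0,0,0,0.3],[0,0,0,0,0,0,0.3],[-0.8,0,0.2,0,0,0,0.3],[-0.8,0,0,0,0,0,0.3],[-0.8,0,0,0,0,0,0.3],[0,0,0,0,0,0,0.3],[0,0,0,0,0,0,0.3],[0,0,0,0,0,0,0.3]])

```text
time_s: 6.85
tcp_pos: [517.9, -30.8, 292.2]
orientation: [0.985, 0.175, 0.001, -0.006]
force: [-0.1, 0.2, 1.1]
opening: 0.701
```

```bash
python3 nx.py 1 0.1 g9.png; python3 -c "
from h import *
snap('scene','s9.png')"
```

```text
t 6.85 th 2.982 turned -0.868 r 43.9 z 292.2 Ftan 0.2 Frad 0.2 Fz 1.1 op 0.701
[[-0.68, 0.27]]
```

View pics/g9.png

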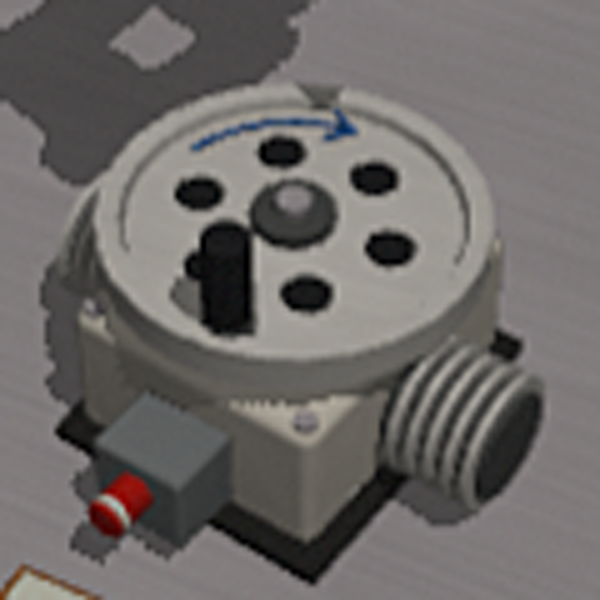

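View pics/s9.png

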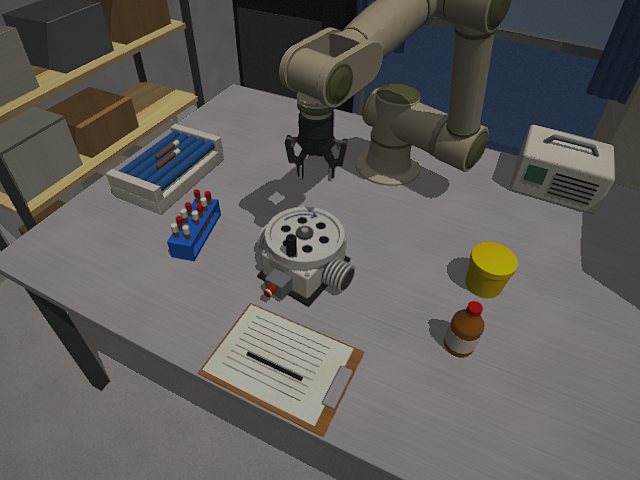

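The wheel is at rest with the knob at crop (228,275). The tell-tale is out, with its end at crop (108,516), and the arm is clear. The bin, bottle and rack look unmoved, so I'm handing in.

```bash
python3 -c "
from h import *
print(manip.close_job())"
```

```text
the job is handed in; nothing more can be done
None
```

The flywheel is at rest just past the peak with the red tell-tale still out, and the job was handed in at about 7 s of the 51 s allowed.

**Turning:** I gripped the knob and turned the wheel clockwise about 2.03 rad. The push at the knob rose to roughly 10–14 N (brief readings while moving), then faded to about 2 N. By my estimate the stiff stretch ended near 1.78 rad. That puts the wheel about 0.25 rad into the 0.8 rad range where it stays put.

**After letting go:** In the pictures the wheel had not moved about 1 s later. The tell-tale end measured about 21 mm out and had not changed since the end of the stiff stretch. The arm was clear of everything, and the bin, bottle and rack looked unmoved.

**One disagreement:** My first estimate put the knob about 5 mm off the centre of the grip. The camera later showed it was centred, because closing the fingers had turned the wheel back by about 0.07 rad. I corrected this part-way through the turn, and the measured turn is good to roughly that amount.

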